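# Reset the coffee grinder through its finger guard

## Robot

A 7-joint arm with a two-finger parallel gripper is mounted at the origin on a cart in front of the work surface, level with it; the furniture and walls round the work are solid. World frame = base frame: x ahead of the robot, y to its left, z up, the work surface at z = 0. Lengths are in m, angles in rad, forces in N, time in s.
With the tool pointing down it reaches from about 0.4 to 0.85 m from the base axis. Payload 4.5 kg.
Tool frame: the origin (TCP) lies midway between the tips of the shut fingers; the grasp point (between the pads) lies 19 mm behind it; z points along the fingers, y is the direction in which the jaws open and shut (so a half turn about z gives the same grasp; the last joint's range is limited). The gripper opens to 88 mm and grips with 3 to 60 N. Pads are 18 mm wide; open, the fingers measure 123 mm over their backs; the gripper's body (75 mm by 187 mm) begins 45 mm behind the grasp point.
Start: joints at [-1.152, 0.689, -0.195, 1.565, 0.157, 0.902, -0.215], TCP at [0.235, 0.579, 0.239] pointing down, gripper open.
Joint ranges: [-3.01, 3.01], [-0.46, 2.08], [-1.47, 1.51], [0.13, 2.56], [-1, 4.14], [0.04, 2.09], [-2.66, 2.66]. Speed limits (rad/s): [2.57, 2.57, 3.14, 3.14, 3.14, 3.14, 3.14].

## Interface

Orientations are given as a unit quaternion [x, y, z, w].
In Python, from plant import r gives the robot as it stands. The module is installed in compiled form; this text tells all that it offers.
- The arm moves only by the tool carry_out, never from a script. Its argument "commands" is a list of rows, each a list of 6 numbers: the shift along the tool's x, y, z in m, then the turn, a rotation vector about the tool's x, y, z in degrees. In form: [[dx, dy, dz, wx, wy, wz], ...]. A call has 1 to 12 rows; each row is the pose to reach, as a shift and turn from the pose commanded when the call began, along the tool's axes at that moment; what a row does not reach only later rows make up. A row lasts 1/10 s, in which the tool goes at most 50 mm and 8.59 degrees, less where a joint would pass 70% of its speed; a pose out of reach is approached as far as the arm can. A call with a gripper value outside its range is refused whole. "fingers" is the closure in counts, from 0 (fully open) to 255 (shut), set as the call begins (left out, the last holds). The fingers move at their own pace and stop on an object; "grip_force" is the grip in N (left out, the last holds). Time passes only in rows, so rows that repeat a pose let the fingers close. It gives the time, the measured TCP pose, the force and the opening at its end, in the units of the state.
- r.get_state(): the state, without advancing time (a new reading comes with each control period).
- r.snapshot(name): name is "scene" or "top"; returns a dict with "img" (384x512x3 uint8, blue, green, red), "intrinsics" (3x3 intrinsics, pixels), "extrinsics" (4x4, takes a point from camera to world coordinates). Camera axes: x right, y down, z forward; pixel columns grow to the right and rows downward; lengths in m; the calibration is good to about 2 mm. A picture is of the moment at which its call begins. There is no depth.
- r.finish_job(): hands the job in, once; it reports no verdict.
Trained networks look in a picture, given as the dict that the camera call returned (one of the last four; its "shot" number tells which), for a name from the list of things; names that differ only in an ending like _2 or _b are one class to them, and where a whole thing is asked for, a point or a joint stands for the part that bears it (a point fixed in the world has none). Each returns a list of dicts, best first, with "p" (0 to 1); they miss things now and then, are a little off and sometimes report something else, mostly with a low value. They report only what shows in the picture. A call takes as long as a camera call.
- r.spot_in(picture, label): "xyz" ([x, y, z] in m, in world coordinates, good to about 4 mm: the middle of the surface that is visible of it).
- r.spot_point(picture, label): "xyz" ([x, y, z] in m, in world coordinates, good to about 4 mm: a listed point, or the origin of a listed thing).
The state is a dict: "clock": time; "q": joint angles; "qd": joint speeds; "joint_torque": joint torques, N m; "tool_pos": TCP position; "eef_rot": TCP orientation; "contact_force": force on the tool from outside, world axes, zero at the start; "moment": the same for the moment, N m; "opening": opening from 0.0 (shut) to 1.0 (fully open).
Only numpy, scipy, OpenCV 4.12 (cv2) and the standard library are available. Lean on these libraries where they do the work, as an engineer would, in place of code of your own. Each camera call takes 0.05 s, during which the arm holds its last target.

## Task

The coffee has been coming out bitter, so set the grinder coarser: take the orange key out of the wooden stand, reach down with it through the eye of the finger guard in the hopper, push the spring-loaded grind knob down off its lock and turn it clockwise until its white pointer stands at the orange dot, then ease off so that the knob springs back up and locks there. Do not force anything, put the key back down in its well in the stand and let go of it, and leave the other things on the worktop alone.

Things in the scene. Friction and masses are not known exactly. Their poses are not given: they have to be found in the camera images.
- grinder: Compact silver coffee grinder, 215 x 150 mm, fixed to the worktop, left or right. Head top at 175 mm; above it an open clear hopper, outer radius 69 mm, rim 235 mm above the worktop. Origin on the worktop below the knob's axis; z up, -x is its front. The guard in the hopper and the spring knob belong to it. More than 20 N between key and grinder does harm.
- guard_eye (a point): Centre of the round hole in the steel finger guard inside the hopper, at the guard's upper face, 215 mm above the worktop. The hole is 26 mm across and 4 mm thick, on the knob's axis; five thin spokes hold it. Fingers do not fit through, the key does.
- knob_axis (a point): Point of the grinder on the knob's upright axis where the floor of the knob's slot lay when new, 191 mm above the worktop and 24 mm below the guard's upper face. With the wear of the burrs the knob has sunk by 2 to 9 mm, differently each time and not measured: it must be felt. Knob 34 mm across; slot across its top, 5.6 mm wide, 27 mm long, 9 mm deep.
- knob_top (a point): Point of the grinder on the knob's axis where the middle of the knob's top face and the slot's mouth lay when new, 9 mm above knob_axis; now 2 to 9 mm lower. The knob's spring yields at 4 N and adds 0.8 N per mm. It is off its lock and turns easily once pushed 6 mm down (8.8 N), and meets a hard stop at 7 mm (9.6 N). Turned while less far down, it is blocked.
- orange_dot (a point): The orange dot (8 mm) on the fixed black scale ring round the knob, 42 mm from its axis, among smaller white dots for the other notches, 25 degrees apart. The pointer is a white line on the knob's black skirt, 18 to 34 mm from the axis, in line with the slot.
- knob_turn (a joint): Turn of the knob in rad, growing clockwise from above (coarser). Slot and white pointer lie along the grinder's x axis at 1.091; less turn is towards its +y. Notches every 0.436 rad from 0 to 2.618; orange dot at 1.745. Starts in the notch at 0.436, 0.873 or 1.309, up to 0.05 off (play), rarely caught between two. Let up near a notch, it slides in and locks.
- key: Loose orange grind key, 45 g, 101 mm long, upright in the stand's well. Origin at the blade's tip, z up the shaft, x along blade and wing. From the tip up: steel blade 20 mm (x) by 4 mm (y), rounded tip, up to 14 mm; shaft 10 mm across; collar 33 mm across at 60 to 64 mm; flat wing grip at 65 to 101 mm, 34 mm (x) by 8 mm (y). The same turned by half a turn; about 4 degrees of play in the slot.
- stand: Wooden accessory stand, 66 mm (x) by 126 mm (y), 66 mm high, fixed to the worktop; it may stand left or right. Origin on the worktop below the well. A shallow steel dosing cup, 16 mm high, stands on top of its +y end, 62 mm from the well.
- well (a point): Centre of the mouth of the key's round well in the top of the stand, 66 mm above the worktop; the well is 26 mm across and 60 mm deep. The key hangs in it by its collar, which rests on the stand's top, tip 60 mm below this point.
- mug: White and yellow mug, 94 mm high; a bystander.
- jam_jar: Jar of red jam with a lid, 61 x 90 mm; a bystander.
- spoon: Teaspoon, 137 mm long, lying; a bystander.
- notes: Spiral notepad, 148 x 109 mm, lying; a bystander.
- timer: Red and cream kitchen timer, 60 x 46 mm; a bystander.
- spice: Spice jar with a green cap, 44 x 99 mm; a bystander.

How it is judged:
By the outcome, as a careful person would: the job done as asked, in the order asked, and still so for the second after the job is handed in, with the robot touching nothing.
It also fails if it takes over 70 s, if anything falls off the work surface, if the arm or the gripper's body presses on something with over 40 N, if the wrist force passes 120 N, or if a joint passes its speed limit or range.

## Working session

There is one attempt and no reset: what is moved stays moved. The work goes in short steps, Python scripts to look and compute and a tool call to move; the robot and the scene stay as the last step left them, time stands still between calls to the robot, and variables do not carry over. Pictures are saved under pics/ and viewed, and the job is handed in when it is done.

Besides the shell and the picture viewer there is one more tool, called as name([rows], argument=value, ...), one row to a line, values as JSON. carry_out: Moves the arm, as the interface text tells. Its arguments: {"type":"object","properties":{"commands":{"type":"array","items":{"type":"array","items":{"type":"number"}}},"fingers":{"type":"number"},"grip_force":{"type":"number"}},"required":["commands"]}

```bash
mkdir -p pics; cat > h.py <<'E'
import numpy as np,cv2
from plant import r
from scipy.spatial.transform import Rotation as R
def proj(s,p):
    T=np.linalg.inv(np.array(s["extrinsics"]));K=np.array(s["intrinsics"])
    c=T[:3,:3]@np.array(p)+T[:3,3];u=K@c;return u[:2]/u[2]
def ray(s,uv,z):
    T=np.array(s["extrinsics"]);K=np.array(s["intrinsics"])
    d=T[:3,:3]@np.linalg.inv(K)@np.array([uv[0],uv[1],1.]);o=T[:3,3]
    return o+d*(z-o[2])/d[2]
E
python3 - <<'E'
from h import *
s=r.get_state();print(s)
for n in ("scene","top"):
    p=r.snapshot(n);cv2.imwrite(f"pics/{n}0.png",p["img"])
    print(n,np.array(p["extrinsics"]).round(3).tolist(),np.array(p["intrinsics"]).round(1).tolist())
    for l in ("guard_eye","knob_axis","knob_top","orange_dot","key","stand","well","grinder"):
        print(l,[(np.round(d["xyz"],4).tolist(),round(d["p"],2)) for d in r.spot_point(p,l)[:2]])
E
```

```text
{'clock': 0.0, 'q': array([-1.15221078,  0.68997563, -0.19452491,  1.56633223,  0.15731424,
        0.90247783, -0.21509793]), 'qd': array([-0.0008468 , -0.00012056, -0.00015913, -0.00101583, -0.00094021,
        0.0001247 , -0.00087371]), 'joint_torque': array([-5.56489667e-04, -5.27567589e+01, -1.26676798e+00, -1.53422481e+01,
       -5.25925797e-02,  6.68073175e-03,  1.80376087e-04]), 'tool_pos': array([0.2344099 , 0.57870742, 0.23791866]), 'eef_rot': array([ 1.91157790e-01,  9.81558908e-01, -8.93322201e-04, -1.06589812e-04]), 'contact_force': array([ 0.72941298, -0.82508497,  0.74763904]), 'moment': array([-0.00574798, -0.04200831, -0.03503714]), 'opening': 1.0005425789359383}
scene [[0.891, -0.27, 0.364, 0.024], [-0.454, -0.518, 0.725, -1.153], [-0.007, -0.812, -0.584, 1.024], [0.0, 0.0, 0.0, 1.0]] [[392.8, 0.0, 249.1], [0.0, 392.8, 188.2], [0.0, 0.0, 1.0]]
guard_eye [([0.4418, -0.2387, 0.2168], 0.67)]
knob_axis [([0.4381, -0.2376, 0.1933], 0.71)]
knob_top [([0.4375, -0.235, 0.2006], 0.88), ([0.4557, 0.1476, 0.0011], 0.26)]
orange_dot [([0.4687, -0.2645, 0.1854], 0.93)]
key [([0.4355, -0.404, -0.0004], 0.69), ([0.4539, 0.1454, 0.0057], 0.54)]
stand [([0.4566, 0.1442, -0.0026], 0.82)]
well [([0.4536, 0.1476, 0.0624], 0.55)]
grinder [([0.4363, -0.2344, -0.0011], 0.9)]
top [[-0.029, -0.993, 0.115, 0.387], [-1.0, 0.028, -0.008, -0.059], [0.005, -0.115, -0.993, 1.471], [0.0, 0.0, 0.0, 1.0]] [[369.8, 0.0, 250.0], [0.0, 369.8, 192.2], [0.0, 0.0, 1.0]]
guard_eye [([0.4412, -0.236, 0.2142], 0.59)]
knob_axis [([0.4394, -0.2375, 0.1904], 0.87)]
knob_top [([0.4786, -0.5874, 0.0033], 0.69), ([0.4406, -0.24, 0.1983], 0.56)]
orange_dot [([0.469, -0.2679, 0.1823], 0.57)]
key [([0.4603, 0.1478, 0.0034], 0.41), ([0.4407, -0.2356, 0.2118], 0.38)]
stand [([0.4515, 0.1449, 0.004], 0.86)]
well [([0.4532, 0.1473, 0.0677], 0.96)]
grinder [([0.4361, -0.2323, 0.0046], 0.56)]
```

```bash
python3 - <<'E'
from h import *
import cv2
for n in ("scene","top"):
    a=cv2.imread(f"pics/{n}0.png");cv2.imwrite(f"pics/{n}0b.png",cv2.resize(a,(800,600),interpolation=cv2.INTER_CUBIC))
a=cv2.imread("pics/top0.png")
p=r.snapshot("top")
g=proj(p,[.44,-.237,.2]);w=proj(p,[.453,.147,.08]);print(g,w)
def crop(c,h,k):
    x,y=int(c[0]),int(c[1]);print(x-h,y-h);return cv2.resize(a[max(0,y-h):y+h,x-h:x+h],(k,k),interpolation=cv2.INTER_CUBIC)
cv2.imwrite("pics/crops.png",np.hstack([crop(g,32,400),crop(w,32,400)]))
a=cv2.imread("pics/scene0.png");p=r.snapshot("scene")
g=proj(p,[.44,-.237,.2]);w=proj(p,[.453,.147,.08]);print(g,w)
cv2.imwrite("pics/crops2.png",np.hstack([crop(g,40,400),crop(w,40,400)]))
E
```

```text
[299.44671255 217.99262335] [192.69600976 218.90310303]
267 185
160 186
[237.3208129  212.82474154] [201.35454841 182.55704673]
197 172
161 142
```

View pics/scene0b.png

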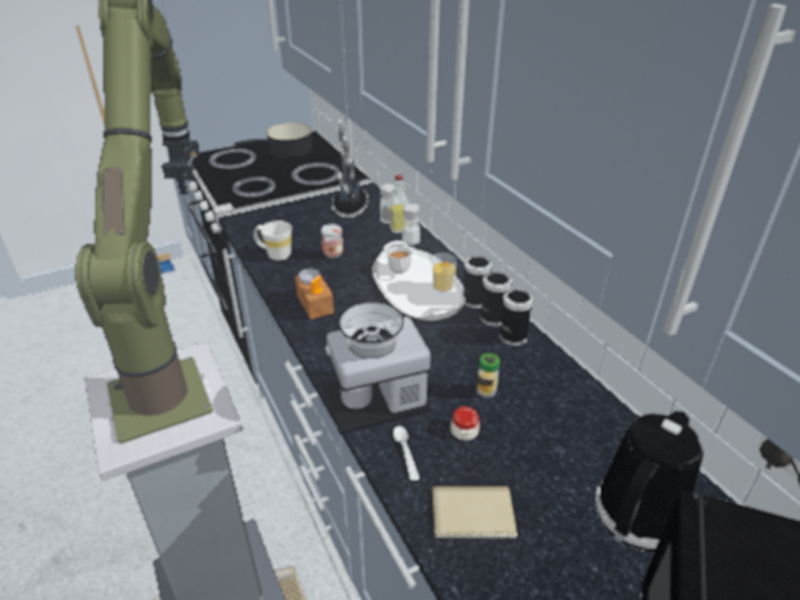

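View pics/top0b.png

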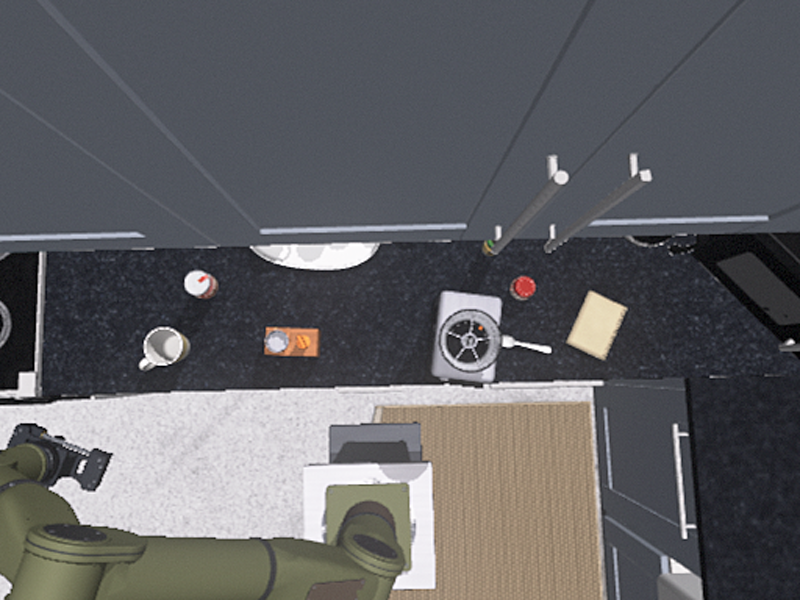

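View pics/crops.png

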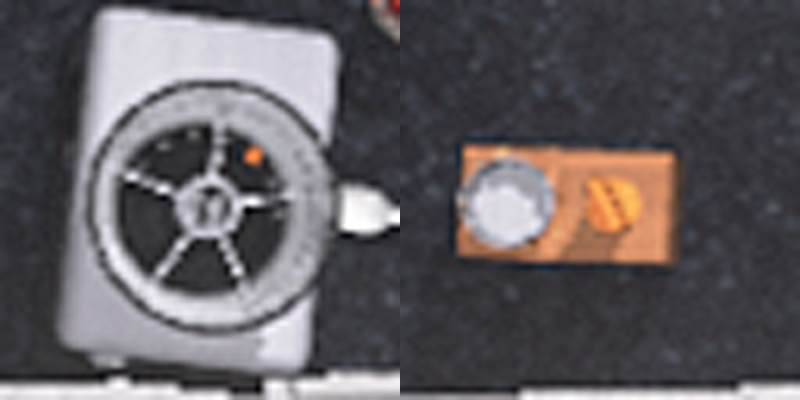

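View pics/crops2.png

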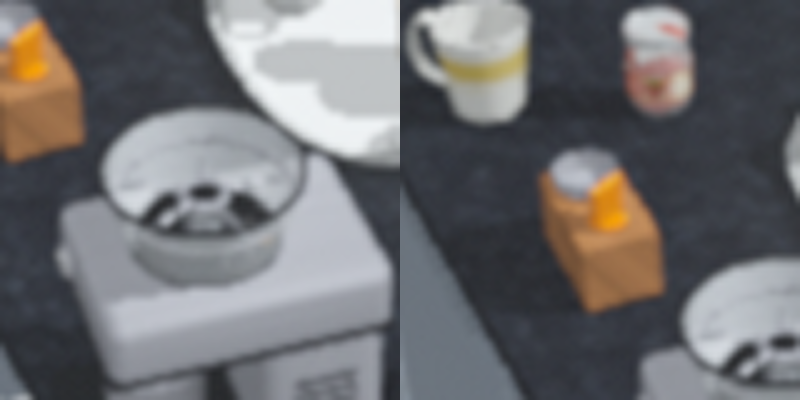

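```bash
cat > rect.py <<'E'
from h import *
import sys
def rect(n,c,z,half,size,N=5,yaw=0):
    acc=0
    for i in range(N):
        p=r.snapshot(n);acc=acc+p["img"].astype(float)
    im=np.clip(acc/N,0,255).astype(np.uint8)
    cs=[(1,1),(1,-1),(-1,-1),(-1,1)]  # up=+x, left=+y
    src=np.float32([proj(p,[c[0]+a*half,c[1]+b*half,z]) for a,b in cs])
    dst=np.float32([[0,0],[size,0],[size,size],[0,size]])
    return cv2.warpPerspective(im,cv2.getPerspectiveTransform(src,dst),(size,size),flags=cv2.INTER_CUBIC),p
E
python3 - <<'E'
from rect import *
c=(.440,-.237)
A,p=rect("top",c,.183,.06,400)
B,q=rect("scene",c,.183,.06,400)
def e(x):
    return np.clip((x.astype(float)/255)**.6*255,0,255).astype(np.uint8)
cv2.imwrite("pics/kn.png",np.hstack([e(A),e(B)]))
A,p=rect("top",(.453,.147),.101,.04,400)
B,q=rect("scene",(.453,.147),.101,.04,400)
cv2.imwrite("pics/key.png",np.hstack([A,B]))
E
```

```text
(no output)
```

View pics/kn.png

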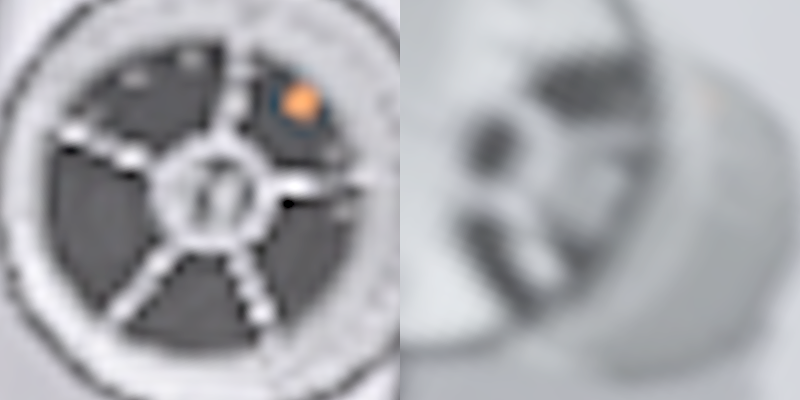

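View pics/key.png

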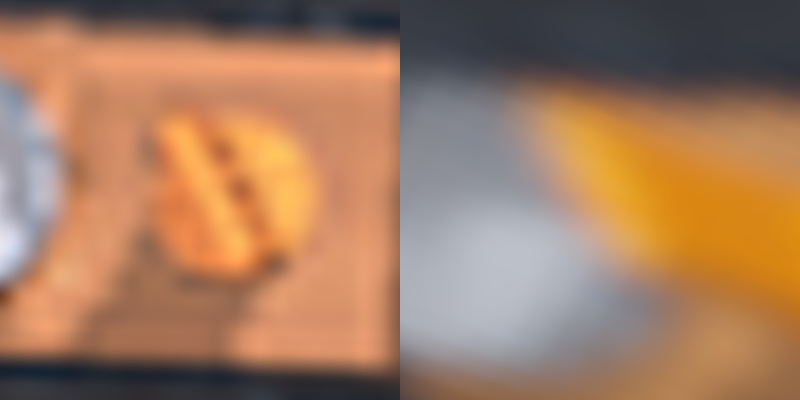

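```bash
python3 - <<'E'
from rect import *
c=(.440,-.237)
A,p=rect("top",c,.2,.045,600,N=1)
# predicted
S=600/.09
def px(P):
    # world->pixel->rect
    uv=proj(p,P); w=ray(p,uv,.2); return (300-(w[1]-c[1])*S,300-(w[0]-c[0])*S)
w=ray(p,proj(p,[0,0,0]),0)
# orange dot pixel at full res
im=p["img"].astype(float); m=(im[:,:,2]-im[:,:,0]>60)&(im[:,:,2]>150)
ys,xs=np.where(m); k=(abs(xs-308)<8)&(abs(ys-210)<8); print(xs[k],ys[k])
wt=(im[:,:,2]-im[:,:,0])[ys[k],xs[k]]
od=(np.average(xs[k],weights=wt),np.average(ys[k],weights=wt)); print(od,ray(p,od,.183))
ax=np.array(ray(p,(0,0),.2));
B=A.copy()
C=np.array([.4382,-.2374])  
yaw=np.radians(-6)
for t,col in ((.436,(255,0,0)),(.873,(0,255,0)),(1.309,(0,0,255))):
    a=yaw+1.091-t
    q=[px([C[0]+rr*np.cos(a),C[1]+rr*np.sin(a),.180]) for rr in (.018,.034)]
    cv2.line(B,tuple(map(int,q[0])),tuple(map(int,q[1])),col,1)
th=np.linspace(0,2*np.pi,60)
for rr,z in ((.013,.215),):
    cv2.polylines(B,[np.int32([px([C[0]+rr*np.cos(t),C[1]+rr*np.sin(t),z]) for t in th])],True,(0,255,255),1)
for k in range(7):
    a=yaw+1.091-.4363*k
    cv2.circle(B,tuple(map(int,px([C[0]+.042*np.cos(a),C[1]+.042*np.sin(a),.183]))),12,(255,255,0),1)
cv2.imwrite("pics/ov.png",B)
A=np.clip((A.astype(float)/255)**.7*255,0,255).astype(np.uint8);cv2.imwrite("pics/ov0.png",A)
E
```

```text
[306 307 308 306 307 308] [209 209 209 210 210 210]
(np.float64(307.0571776155718), np.float64(209.5)) [ 0.46952273 -0.26724185  0.183     ]
```

View pics/ov.png

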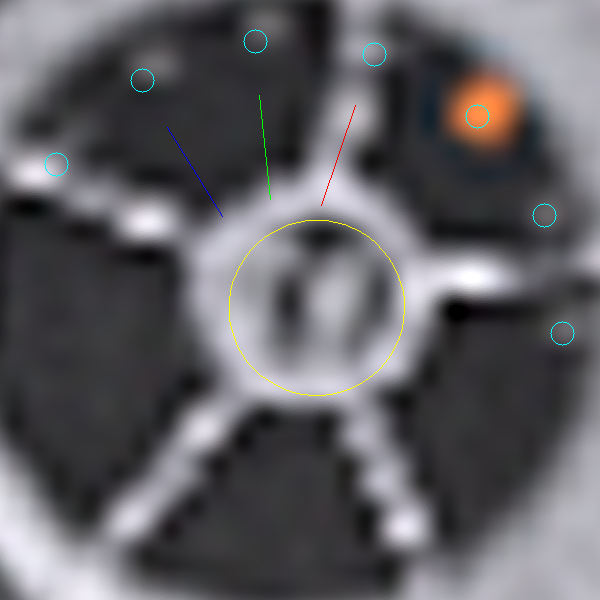

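View pics/ov0.png

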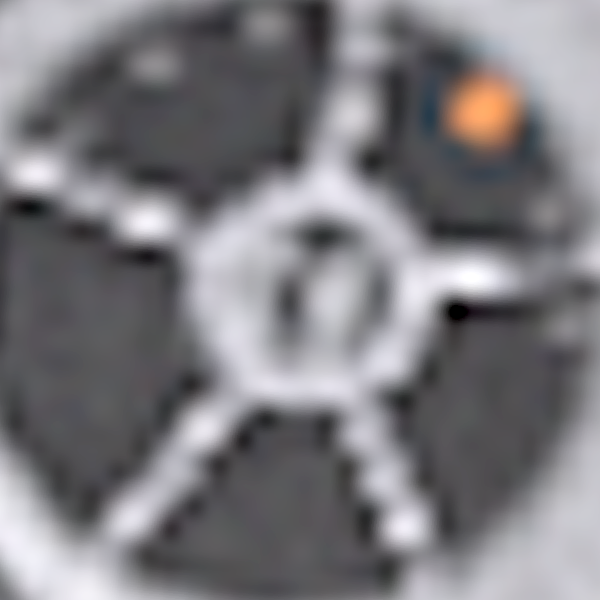

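```bash
cat >> h.py <<'E'
def plan(pos,jaw):
    """delta in tool axes to TCP world pos & jaw (tool y) world angle deg, pointing down"""
    s=r.get_state();Rc=R.from_quat(s["eef_rot"]);d=Rc.inv().apply(np.array(pos)-s["tool_pos"])
    j=np.radians(jaw);y=np.array([np.cos(j),np.sin(j),0]);z=np.array([0,0,-1.]);x=np.cross(y,z)
    Rt=R.from_matrix(np.c_[x,y,z]);w=(Rc.inv()*Rt).as_rotvec(degrees=True)
    yy=Rc.as_matrix()[:,1]
    print("t",round(s["clock"],2),"tcp",s["tool_pos"].round(4),"jaw",round(np.degrees(np.arctan2(yy[1],yy[0])),2),"tilt",Rc.as_matrix()[:2,2].round(4),"q",s["q"].round(2),"F",s["contact_force"].round(1),"M",s["moment"].round(2),"op",round(s["opening"]*88,1))
    print("delta",d.round(4),w.round(2))
E
python3 - <<'E'
from rect import *
from scipy.optimize import least_squares
p=r.snapshot("top")
c=(.44,-.237);S=600/.09
obs={0:None,1:(155,62),2:(265,22),4:(485,110),5:(548,212),6:(568,325)}
w={}
for k,o in obs.items():
    if o is None: continue
    g=np.array([c[0]+(300-o[1])/S,c[1]+(300-o[0])/S,.2]); w[k]=ray(p,proj(p,g),.183)[:2]
def f(v):
    e=[]
    for k,P in w.items():
        a=v[2]+1.091-.4363*k; e+=list(np.array([v[0]+.042*np.cos(a),v[1]+.042*np.sin(a)])-P)
    return np.array(e)
s=least_squares(f,[.44,-.237,-.1],x_scale=[.01,.01,.1]);print(s.x,np.degrees(s.x[2]),(f(s.x)*1e3).round(1))
g=np.array([c[0]+(300-288)/S,c[1]+(300-312)/S,.2]);print("eye from ring",ray(p,proj(p,g),.214))
A,p=rect("top",(.453,.147),.107,.04,400)
B,q=rect("scene",(.453,.147),.107,.04,400)
cv2.imwrite("pics/key2.png",np.hstack([A,B]))
for n,pp in (("top",p),("scene",q)):
  for l in ("key","well","stand"): print(n,l,[(np.round(d["xyz"],4).tolist(),round(d["p"],2)) for d in r.spot_in(pp,l)[:2]],[(np.round(d["xyz"],4).tolist(),round(d["p"],2)) for d in r.spot_point(pp,l)[:2]])
plan([.453,.147,.25],119)
E
```

```text
[ 0.44048283 -0.23778295 -0.13801533] -7.9076959664065525 [ 0.1  0.3 -0.6 -0.4  0.4 -0.2  0.5 -0.3 -0.4  0.5]
eye from ring [ 0.44119515 -0.23682393  0.214     ]Traceback (most recent call last):
  File "<stdin>", line 21, in <module>
ValueError: only the last four pictures can be asked about
```

View pics/key2.png

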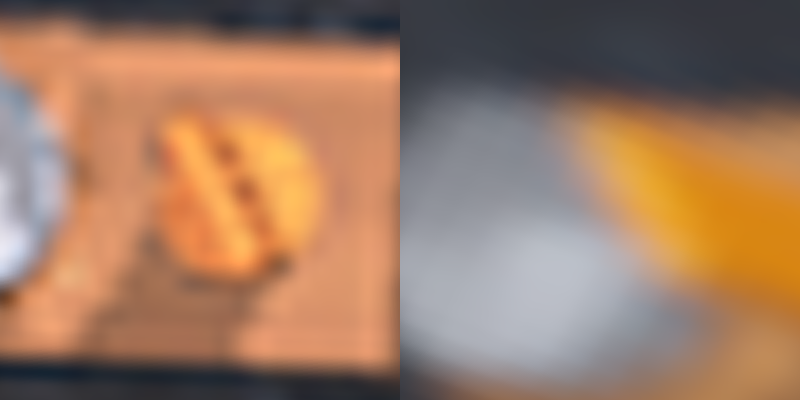

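```bash
python3 - <<'E'
from h import *
plan([.4542,.1435,.26],121.5)
E
```

```text
t 2.6 tcp [0.2346 0.5793 0.2387] jaw 67.95 tilt [0.     0.0001] q [-1.15  0.69 -0.19  1.57  0.16  0.9  -0.22] F [ 0.2  0.  -0.3] M [-0.01  0.03 -0.01] op 88.0
delta [-0.3671 -0.3215 -0.0213] [ 1.000e-02  0.000e+00 -5.355e+01]
```

carry_out([
  [-0.367, -0.3215, -0.021, 0, 0, -53.5],
  [-0.367, -0.3215, -0.021, 0, 0, -53.5],
  [-0.367, -0.3215, -0.021, 0, 0, -53.5],
  [-0.367, -0.3215, -0.021, 0, 0, -53.5],
  [-0.367, -0.3215, -0.021, 0, 0, -53.5],
  [-0.367, -0.3215, -0.021, 0, 0, -53.5],
  [-0.367, -0.3215, -0.021, 0, 0, -53.5],
  [-0.367, -0.3215, -0.021, 0, 0, -53.5],
  [-0.367, -0.3215, -0.021, 0, 0, -53.5],
  [-0.367, -0.3215, -0.021, 0, 0, -53.5],
  [-0.367, -0.3215, -0.021, 0, 0, -53.5],
  [-0.367, -0.3215, -0.021, 0, 0, -53.5],
], fingers=178, grip_force=20)

```text
clock: 3.8
tool_pos: [0.4544, 0.1431, 0.2598]
eef_rot: [-0.27, 0.963, 0.0, 0.0]
contact_force: [-0.7, -0.1, 0.0]
opening: 0.298
```

```bash
python3 - <<'E'
from h import *
plan([.4542,.1435,.16],121.5)
E
```

```text
t 3.8 tcp [0.4544 0.1431 0.2598] jaw 121.31 tilt [0.0003 0.0006] q [-0.05  0.5  -0.54  1.96  0.36  0.77  1.32] F [-0.7 -0.1  0. ] M [ 0.08 -0.02 -0.02] op 26.3
delta [0.     0.0004 0.0998] [ 0.02  0.03 -0.19]
```

carry_out([
  [0, 0, 0.045, 0, 0, 0],
  [0, 0, 0.09, 0, 0, 0],
  [0, 0, 0.135, 0, 0, 0],
  [0, 0, 0.14, 0, 0, 0],
  [0, 0, 0.14, 0, 0, 0],
])

```text
clock: 4.3
tool_pos: [0.4532, 0.1452, 0.1196]
eef_rot: [-0.273, 0.962, 0.0, -0.001]
contact_force: [-1.1, -0.8, -0.1]
opening: 0.302
```

```bash
python3 - <<'E'
from h import *
plan([.4542,.1435,.078],121.5)
out=[]
for n in ("scene","top"):
    p=r.snapshot(n);c=proj(p,[.454,.1435,.10]).astype(int);print(c)
    out.append(cv2.resize(p["img"][c[1]-35:c[1]+35,c[0]-35:c[0]+35],(400,400),interpolation=cv2.INTER_CUBIC))
cv2.imwrite("pics/pre.png",np.hstack(out))
E
```

```text
t 4.3 tcp [0.4532 0.1452 0.1196] jaw 121.64 tilt [-0.0018 -0.0001] q [-0.2   0.72 -0.34  2.11  0.59  0.4   1.12] F [-1.1 -0.8 -0.1] M [ 0.12 -0.01  0.02] op 26.6
delta [-0.0001 -0.002   0.0416] [ 0.05 -0.09  0.14]
[201 178]
[192 218]
```

View pics/pre.png

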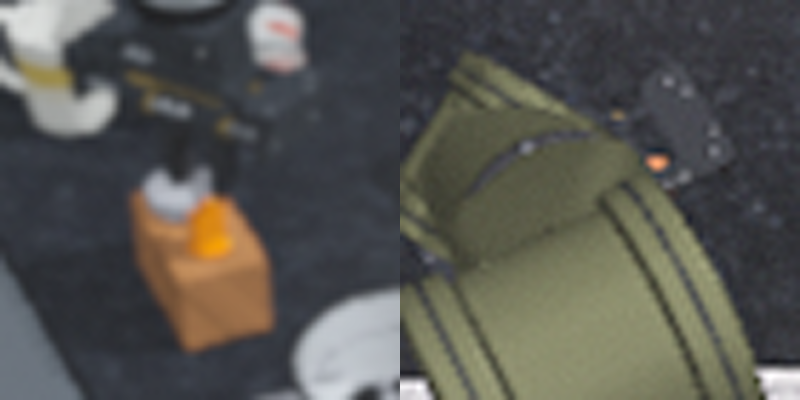

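```bash
python3 - <<'E'
from h import *
p=r.snapshot("scene");s=r.get_state();print(s["tool_pos"].round(4))
c=proj(p,[.454,.1435,.10]).astype(int);k=600/50
im=cv2.resize(p["img"][c[1]-25:c[1]+25,c[0]-25:c[0]+25],(600,600),interpolation=cv2.INTER_CUBIC)
def d(P,col): 
    u=(proj(p,P)-c+25+.5)*k-.5; cv2.circle(im,tuple(np.int32(u)),4,col,-1)
t=s["tool_pos"];j=np.radians(121.6);J=np.array([np.cos(j),np.sin(j),0]);W=np.array([np.sin(j),-np.cos(j),0])
d(t,(0,0,255))
for a in (-1,1):
  for o in (.0133,.0308):
    for b in (-.009,.009): d(t+a*o*J+b*W,(0,255,0))
k0=np.array([.4542,.1435,.107])
for a in (-1,1):
    for b in(-1,1): d(k0+a*.004*J+b*.017*W,(255,0,0))
cv2.imwrite("pics/pre2.png",im)
E
```

```text
[0.4552 0.1448 0.1217]
```

View pics/pre2.png

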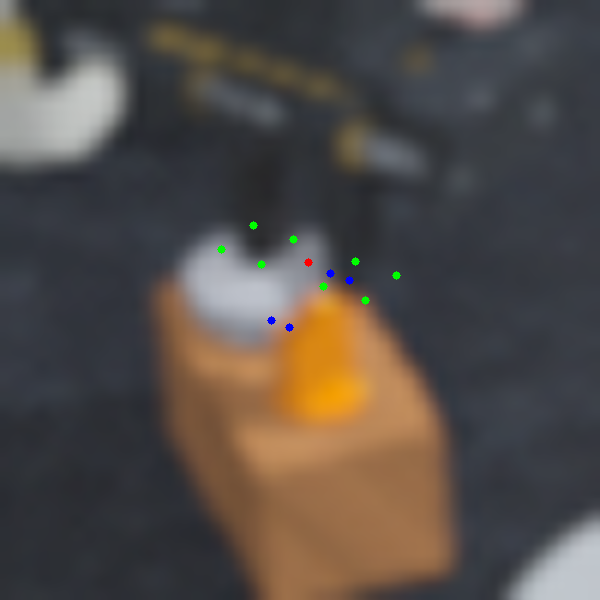

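```bash
python3 - <<'E'
from h import *
plan([.4545,.142,.078],121.5)
E
```

```text
t 4.45 tcp [0.4552 0.1448 0.1217] jaw 121.5 tilt [0.0035 0.0019] q [-0.19  0.72 -0.34  2.1   0.59  0.4   1.12] F [ 0.  -0.8  1. ] M [0.11 0.   0.03] op 26.4
delta [ 0.0023 -0.002   0.0437] [-0.01  0.23 -0.  ]
```

carry_out([
  [0.0005, -0.0014, 0.01, 0, 0, 0],
  [0.0005, -0.0014, 0.025, 0, 0, 0],
  [0.0005, -0.0014, 0.036, 0, 0, 0],
  [0.0005, -0.0014, 0.042, 0, 0, 0],
  [0.0005, -0.0014, 0.042, 0, 0, 0],
  [0.0005, -0.0014, 0.042, 0, 0, 0],
])

```text
clock: 5.05
tool_pos: [0.4547, 0.1422, 0.0781]
eef_rot: [-0.271, 0.963, 0.0, 0.0]
contact_force: [-0.4, 0.4, -0.5]
opening: 0.3
```

```bash
python3 - <<'E'
from h import *
plan([.4545,.142,.078],121.5)
E
```

```text
t 5.05 tcp [0.4547 0.1422 0.0781] jaw 121.45 tilt [0.0007 0.0003] q [-0.25  0.8  -0.24  2.13  0.66  0.28  1.06] F [-0.4  0.4 -0.5] M [ 0.09  0.02 -0.02] op 26.4
delta [ 0.0003 -0.0001  0.0001] [-0.    0.04 -0.05]
```

Close gently.

carry_out([
  [0, 0, 0, 0, 0, 0],
  [0, 0, 0, 0, 0, 0],
  [0, 0, 0, 0, 0, 0],
  [0, 0, 0, 0, 0, 0],
  [0, 0, 0, 0, 0, 0],
  [0, 0, 0, 0, 0, 0],
  [0, 0, 0, 0, 0, 0],
], fingers=255, grip_force=30)

```text
clock: 5.75
tool_pos: [0.4546, 0.1423, 0.0781]
eef_rot: [-0.271, 0.963, 0.0, 0.0]
contact_force: [-0.9, 0.6, 5.0]
opening: 0.089
```

```bash
python3 - <<'E'
from h import *
plan([.4545,.142,.20],121.5)
E
```

```text
t 5.75 tcp [0.4546 0.1423 0.0781] jaw 121.46 tilt [0.0007 0.0003] q [-0.25  0.8  -0.24  2.13  0.66  0.28  1.06] F [-0.9  0.6  5. ] M [0.1  0.11 0.01] op 7.9
delta [ 1.000e-04 -2.000e-04 -1.219e-01] [-0.    0.04 -0.04]
```

carry_out([
  [0, 0, -0.01, 0, 0, 0],
  [0, 0, -0.03, 0, 0, 0],
  [0, 0, -0.06, 0, 0, 0],
  [0, 0, -0.1, 0, 0, 0],
  [0, 0, -0.14, 0, 0, 0],
  [0, 0, -0.14, 0, 0, 0],
  [0, 0, -0.14, 0, 0, 0],
])

```text
clock: 6.45
tool_pos: [0.4546, 0.1418, 0.2184]
eef_rot: [-0.271, 0.963, -0.0, 0.001]
contact_force: [-0.2, -0.2, -0.8]
opening: 0.088
```

```bash
python3 - <<'E'
from h import *
plan([.4545,.142,.20],121.5)
p=r.snapshot("scene");s=r.get_state()
t=s["tool_pos"];c=proj(p,t-[0,0,.03]).astype(int);k=600/50
im=cv2.resize(p["img"][c[1]-25:c[1]+25,c[0]-25:c[0]+25],(600,600),interpolation=cv2.INTER_CUBIC)
def d(P,col): 
    u=(proj(p,P)-c+25+.5)*k-.5; cv2.circle(im,tuple(np.int32(u)),3,col,-1)
j=np.radians(121.5);J=np.array([np.cos(j),np.sin(j),0]);W=np.array([np.sin(j),-np.cos(j),0])
o=t-[0,0,.072]
for b in(-1,1):
    d(o+b*.01*W,(255,0,0)); d(o+b*.010*W+[0,0,.014],(255,0,0)); d(o+b*.0165*W+[0,0,.06],(0,255,0)); d(o+b*.017*W+[0,0,.101],(0,255,0))
    d(o+b*.0165*J+[0,0,.06],(0,0,255))
cv2.imwrite("pics/held.png",im)
E
```

```text
t 6.45 tcp [0.4546 0.1418 0.2184] jaw 121.42 tilt [0.0016 0.0003] q [-0.07  0.57 -0.51  2.02  0.44  0.67  1.25] F [-0.2 -0.2 -0.8] M [ 0.07  0.07 -0.01] op 7.7
delta [-0.      0.0003  0.0184] [-0.03  0.08 -0.08]
```

View pics/held.png

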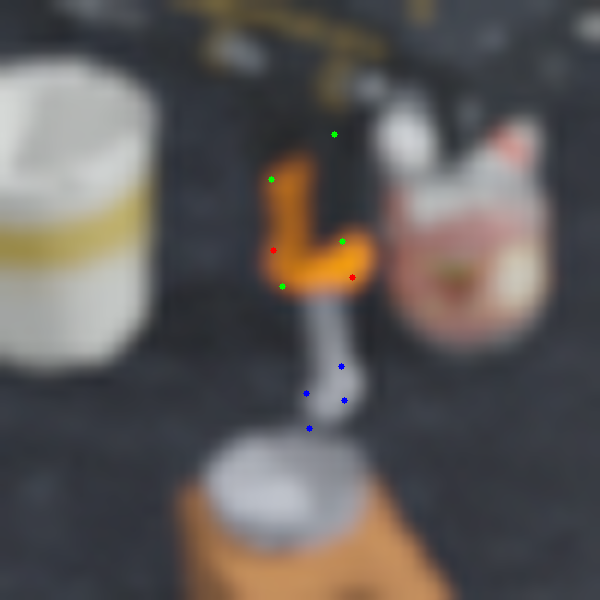

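```bash
python3 - <<'E'
from h import *
p=r.snapshot("scene")
for l in ("key","well"): print([(np.round(d["xyz"],4).tolist(),round(d["p"],2)) for d in r.spot_point(p,l)[:3]])
plan([.4408,-.2373,.34],69.6)
E
```

```text
[([0.4567, 0.1417, 0.1438], 0.56)]
[([0.456, 0.1446, 0.061], 0.72)]
t 6.65 tcp [0.4535 0.1416 0.2165] jaw 121.47 tilt [-0.0028 -0.0012] q [-0.07  0.57 -0.51  2.02  0.44  0.67  1.25] F [ 0.  -0.  -0.1] M [ 0.13 -0.   -0.02] op 8.1
delta [ 0.209  -0.3165 -0.123 ] [-0.06 -0.17 51.87]
```

carry_out([
  [0, 0, -0.045, 0, 0, 0],
  [0, 0, -0.09, 0, 0, 0],
  [0, 0, -0.122, 0, 0, 8],
  [0.209, -0.3165, -0.122, 0, 0, 52],
  [0.209, -0.3165, -0.122, 0, 0, 52],
  [0.209, -0.3165, -0.122, 0, 0, 52],
  [0.209, -0.3165, -0.122, 0, 0, 52],
  [0.209, -0.3165, -0.122, 0, 0, 52],
  [0.209, -0.3165, -0.122, 0, 0, 52],
  [0.209, -0.3165, -0.122, 0, 0, 52],
  [0.209, -0.3165, -0.122, 0, 0, 52],
  [0.209, -0.3165, -0.122, 0, 0, 52],
])

```text
clock: 7.85
tool_pos: [0.4395, -0.2421, 0.338]
eef_rot: [0.183, 0.983, -0.001, -0.002]
contact_force: [-0.4, 0.0, 0.4]
opening: 0.088
```

```bash
python3 - <<'E'
from h import *
plan([.4408,-.2373,.34],69.6)
E
```

```text
t 7.85 tcp [ 0.4395 -0.2421  0.338 ] jaw 68.96 tilt [-0.0033 -0.0013] q [ 0.61  0.41 -0.3   1.78  0.15  0.97  1.46] F [-0.4  0.   0.4] M [-0.01  0.04  0.03] op 7.8
delta [ 0.0005  0.0049 -0.002 ] [-0.14 -0.15 -0.64]
```

carry_out([
  [0, 0, 0.015, 0, 0, 0],
  [0, 0, 0.023, 0, 0, 0],
  [0, 0, 0.023, 0, 0, 0],
  [0, 0, 0.023, 0, 0, 0],
])

```text
clock: 8.25
tool_pos: [0.4414, -0.2361, 0.3165]
eef_rot: [0.178, 0.984, 0.0, -0.0]
contact_force: [1.0, -0.4, -0.6]
opening: 0.087
```

```bash
python3 - <<'E'
from h import *
plan([.4408,-.2373,.317],69.6)
ims=[]
p=r.snapshot("scene")
for l in ("key","guard_eye","knob_axis"): print([(np.round(d["xyz"],4).tolist(),round(d["p"],2)) for d in r.spot_point(p,l)[:3]])
s=r.get_state()
t=s["tool_pos"];c=proj(p,t-[0,0,.07]).astype(int);k=600/50
im=cv2.resize(p["img"][c[1]-25:c[1]+25,c[0]-25:c[0]+25],(600,600),interpolation=cv2.INTER_CUBIC)
im0=im.copy()
def d(P,col): 
    u=(proj(p,P)-c+25+.5)*k-.5; cv2.circle(im,tuple(np.int32(u)),3,col,-1)
j=np.radians(69.6);J=np.array([np.cos(j),np.sin(j),0]);W=np.array([np.sin(j),-np.cos(j),0])
o=t-[0,0,.072]
for b in(-1,1):
    d(o+b*.01*W,(255,0,0)); d(o+b*.010*W+[0,0,.014],(255,0,0)); d(o+b*.0165*W+[0,0,.06],(0,255,0)); d(o+b*.017*W+[0,0,.101],(0,255,0))
    d(o+b*.0165*J+[0,0,.06],(0,0,255))
C=np.array([.4408,-.2373,0])
for a in np.linspace(0,6.28,13):
    u=np.array([np.cos(a),np.sin(a),0])
    d(C+.013*u+[0,0,.215],(255,0,255)); d(C+.069*u+[0,0,.235],(255,255,0))
cv2.imwrite("pics/ab.png",np.hstack([im0,im])[:, :]); cv2.imwrite("pics/ab.png",cv2.resize(np.hstack([im0,im]),(800,400)))
E
```

```text
t 8.25 tcp [ 0.4414 -0.2361  0.3165] jaw 69.54 tilt [-0.0008  0.0007] q [ 0.6   0.43 -0.3   1.82  0.16  0.91  1.44] F [ 1.  -0.4 -0.6] M [-0.   -0.01  0.01] op 7.6
delta [ 0.0001 -0.0013 -0.0005] [ 0.02 -0.06 -0.06]
[([0.4411, -0.2361, 0.244], 0.51)]
[([0.4393, -0.2367, 0.2156], 0.91)]
[([0.4392, -0.2385, 0.1897], 0.92), ([0.4532, 0.1484, -0.0008], 0.46)]
```

View pics/ab.png

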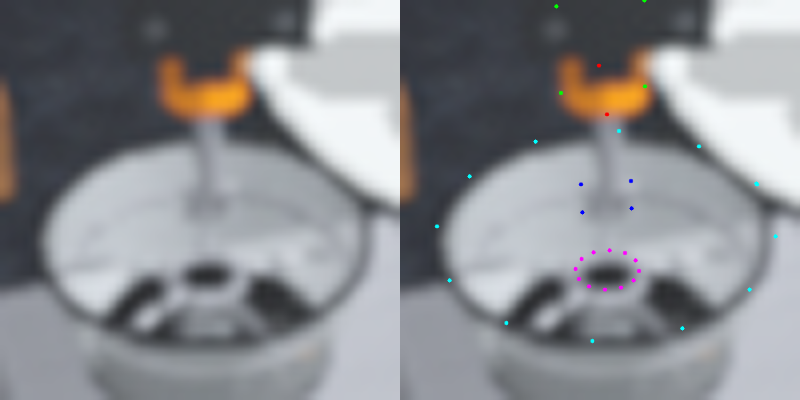

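carry_out([
  [0, 0, 0.01, 0, 0, 0],
  [0, 0, 0.02, 0, 0, 0],
  [0, 0, 0.024, 0, 0, 0],
  [0, 0, 0.024, 0, 0, 0],
  [0, 0, 0.024, 0, 0, 0],
])

```text
clock: 8.95
tool_pos: [0.4412, -0.2369, 0.2925]
eef_rot: [0.178, 0.984, 0.0, -0.0]
contact_force: [-0.8, 0.2, -0.5]
opening: 0.083
```

```bash
python3 - <<'E'
from h import *
for i in range(3):
    p=r.snapshot("top");print(r.get_state()["tool_pos"].round(4))
plan([.4405,-.238,.275],69.6)
E
```

```text
[ 0.4414 -0.237   0.2927]
[ 0.4415 -0.237   0.2929]
[ 0.4415 -0.237   0.2929]
t 9.1 tcp [ 0.4415 -0.237   0.2929] jaw 69.45 tilt [ 0.0006 -0.0002] q [ 0.59  0.46 -0.29  1.86  0.17  0.85  1.43] F [ 0.9 -0.2 -0.2] M [ 0.04 -0.01 -0.02] op 7.8
delta [ 0.0006 -0.0013  0.0179] [ 0.    0.04 -0.15]
```

carry_out([
  [0.0006, -0.001, 0.001, 0, 0, 0],
  [0.0006, -0.001, 0.004, 0, 0, 0],
  [0.0006, -0.001, 0.007, 0, 0, 0],
  [0.0006, -0.001, 0.007, 0, 0, 0],
])

```text
clock: 9.5
tool_pos: [0.44, -0.2375, 0.2852]
eef_rot: [0.178, 0.984, 0.0, -0.001]
contact_force: [1.1, 0.2, -0.6]
opening: 0.088
```

```bash
python3 - <<'E'
from h import *
plan([.4405,-.238,.275],69.6)
E
```

```text
t 9.5 tcp [ 0.44   -0.2375  0.2852] jaw 69.45 tilt [-0.0009  0.0005] q [ 0.59  0.47 -0.29  1.87  0.18  0.83  1.42] F [ 1.1  0.2 -0.6] M [-0.01  0.06 -0.01] op 7.7
delta [-0.0006 -0.0003  0.0102] [ 0.01 -0.06 -0.15]
```

carry_out([
  [0, 0, 0.004, 0, 0, 0],
  [0, 0, 0.008, 0, 0, 0],
  [0, 0, 0.012, 0, 0, 0],
  [0, 0, 0.012, 0, 0, 0],
])

```text
clock: 9.9
tool_pos: [0.4399, -0.2375, 0.273]
eef_rot: [0.178, 0.984, 0.0, -0.001]
contact_force: [0.3, -0.4, -0.7]
opening: 0.09
```

```bash
python3 - <<'E'
from h import *
plan([.4405,-.238,.275],69.6)
E
```

```text
t 9.9 tcp [ 0.4399 -0.2375  0.273 ] jaw 69.46 tilt [-0.0012  0.0006] q [ 0.59  0.49 -0.29  1.89  0.19  0.79  1.42] F [ 0.3 -0.4 -0.7] M [ 0.02 -0.02  0.  ] op 8.0
delta [-0.0007 -0.0003 -0.002 ] [ 0.01 -0.08 -0.14]
```

carry_out([
  [0, 0, 0.0015, 0, 0, 0],
  [0, 0, 0.003, 0, 0, 0],
  [0, 0, 0.004, 0, 0, 0],
  [0, 0, 0.004, 0, 0, 0],
])

```text
clock: 10.3
tool_pos: [0.4403, -0.2376, 0.2696]
eef_rot: [0.178, 0.984, 0.0, -0.0]
contact_force: [-1.0, -0.3, -0.8]
opening: 0.088
```

```bash
python3 - <<'E'
from h import *
plan([.4405,-.238,.275],69.6)
E
```

```text
t 10.3 tcp [ 0.4403 -0.2376  0.2696] jaw 69.46 tilt [-0.0001  0.0001] q [ 0.59  0.49 -0.28  1.89  0.19  0.78  1.41] F [-1.  -0.3 -0.8] M [ 0.01  0.02 -0.05] op 7.8
delta [-0.0003 -0.0003 -0.0054] [ 0.   -0.01 -0.14]
```

carry_out([
  [0, 0, 0.0015, 0, 0, 0],
  [0, 0, 0.003, 0, 0, 0],
  [0, 0, 0.003, 0, 0, 0],
])

```text
clock: 10.6
tool_pos: [0.4402, -0.2376, 0.2665]
eef_rot: [0.178, 0.984, 0.0, -0.0]
contact_force: [-0.2, 0.7, -1.0]
opening: 0.091
```

```bash
python3 - <<'E'
from h import *
plan([.4405,-.238,.275],69.6)
E
```

```text
t 10.6 tcp [ 0.4402 -0.2376  0.2665] jaw 69.45 tilt [-0.0004  0.0003] q [ 0.59  0.5  -0.28  1.9   0.19  0.78  1.41] F [-0.2  0.7 -1. ] M [-0.    0.02  0.06] op 8.0
delta [-0.0004 -0.0002 -0.0085] [ 0.01 -0.03 -0.15]
```

carry_out([
  [0, 0, 0.001, 0, 0, 0],
  [0, 0, 0.002, 0, 0, 0],
  [0, 0, 0.002, 0, 0, 0],
])

```text
clock: 10.9
tool_pos: [0.4403, -0.2376, 0.2645]
eef_rot: [0.178, 0.984, 0.0, -0.0]
contact_force: [0.9, -0.0, -0.7]
opening: 0.089
```

carry_out([
  [0, 0, 0.001, 0, 0, 0],
  [0, 0, 0.002, 0, 0, 0],
  [0, 0, 0.002, 0, 0, 0],
])

```text
clock: 11.2
tool_pos: [0.4402, -0.2376, 0.2625]
eef_rot: [0.178, 0.984, 0.0, -0.0]
contact_force: [-0.8, -0.5, -1.4]
opening: 0.088
```

carry_out([
  [0, 0, 0.001, 0, 0, 0],
  [0, 0, 0.0015, 0, 0, 0],
  [0, 0, 0.0015, 0, 0, 0],
])

```text
clock: 11.5
tool_pos: [0.4403, -0.2376, 0.2611]
eef_rot: [0.178, 0.984, 0.0, -0.0]
contact_force: [0.1, -0.1, -1.8]
opening: 0.091
```

carry_out([
  [0, 0, 0.001, 0, 0, 0],
  [0, 0, 0.001, 0, 0, 0],
])

```text
clock: 11.7
tool_pos: [0.4403, -0.2376, 0.2601]
eef_rot: [0.178, 0.984, 0.0, -0.0]
contact_force: [-0.4, -0.8, -0.3]
opening: 0.084
```

carry_out([
  [0, 0, 0.001, 0, 0, 0],
  [0, 0, 0.001, 0, 0, 0],
])

```text
clock: 11.9
tool_pos: [0.4403, -0.2376, 0.2591]
eef_rot: [0.178, 0.984, 0.0, -0.0]
contact_force: [0.1, -0.4, -1.1]
opening: 0.086
```

carry_out([
  [0, 0, 0.001, 0, 0, 0],
  [0, 0, 0.001, 0, 0, 0],
])

```text
clock: 12.1
tool_pos: [0.4403, -0.2377, 0.2581]
eef_rot: [0.178, 0.984, 0.0, -0.0]
contact_force: [-0.0, 0.2, -0.8]
opening: 0.085
```

carry_out([
  [0, 0, 0.001, 0, 0, 0],
  [0, 0, 0.001, 0, 0, 0],
])

```text
clock: 12.3
tool_pos: [0.4402, -0.2377, 0.2571]
eef_rot: [0.178, 0.984, 0.0, -0.0]
contact_force: [-0.3, -0.2, -0.6]
opening: 0.088
```

carry_out([
  [0, 0, 0.001, 0, 0, 0],
  [0, 0, 0.001, 0, 0, 0],
])

```text
clock: 12.5
tool_pos: [0.4403, -0.2376, 0.2561]
eef_rot: [0.178, 0.984, 0.0, -0.0]
contact_force: [0.3, -0.1, -0.2]
opening: 0.085
```

carry_out([
  [0, 0, 0.001, 0, 0, 0],
  [0, 0, 0.001, 0, 0, 0],
])

```text
clock: 12.7
tool_pos: [0.4403, -0.2376, 0.2551]
eef_rot: [0.178, 0.984, 0.0, -0.0]
contact_force: [0.0, -0.5, -0.8]
opening: 0.089
```

carry_out([
  [0, 0, 0.001, 0, 0, 0],
  [0, 0, 0.001, 0, 0, 0],
])

```text
clock: 12.9
tool_pos: [0.4405, -0.2377, 0.2544]
eef_rot: [0.178, 0.984, -0.0, 0.0]
contact_force: [-0.2, 0.7, 3.4]
opening: 0.089
```

carry_out([
  [0, 0, 0.002, 0, 0, 0],
  [0, 0, 0.004, 0, 0, 0],
  [0, 0, 0.0055, 0, 0, 0],
  [0, 0, 0.0055, 0, 0, 0],
  [0, 0, 0.0055, 0, 0, 0],
])

```text
clock: 13.4
tool_pos: [0.4406, -0.2377, 0.2491]
eef_rot: [0.178, 0.984, -0.0, 0.0]
contact_force: [-0.3, 0.3, 7.4]
opening: 0.092
```

```bash
python3 - <<'E'
from h import *
for i in range(4):
    r.snapshot("top");s=r.get_state();print(s["tool_pos"].round(4),s["contact_force"].round(2))
plan([.4403,-.2376,.2476],42)
E
```

```text
[ 0.4406 -0.2377  0.2492] [-2.14  0.22  7.67]
[ 0.4406 -0.2377  0.2492] [-0.76  0.12  7.32]
[ 0.4406 -0.2377  0.2492] [-0.27 -0.    7.62]
[ 0.4406 -0.2378  0.2492] [-1.11  0.79  7.22]
t 13.6 tcp [ 0.4406 -0.2378  0.2492] jaw 69.45 tilt [ 0.0008 -0.0004] q [ 0.58  0.52 -0.27  1.92  0.2   0.73  1.4 ] F [-1.1  0.8  7.2] M [ 0.14  0.35 -0.02] op 7.9
delta [0.0004 0.     0.0016] [1.000e-02 5.000e-02 2.745e+01]
```

carry_out([
  [0, 0, 0.0006, 0, 0, 0],
  [0, 0, 0.0013, 0, 0, 0],
  [0, 0, 0.0013, 0, 0, 0],
])

```text
clock: 13.9
tool_pos: [0.4406, -0.2378, 0.2479]
eef_rot: [0.178, 0.984, -0.0, 0.0]
contact_force: [-1.9, 1.1, 8.4]
opening: 0.084
```

```bash
python3 - <<'E'
from h import *
for i in range(5):
    r.snapshot("top");s=r.get_state();print(s["tool_pos"].round(4),s["contact_force"].round(2))
E
```

```text
[ 0.4406 -0.2378  0.248 ] [-2.28  0.62  8.22]
[ 0.4407 -0.2377  0.248 ] [-1.65  0.59  8.54]
[ 0.4407 -0.2378  0.248 ] [-1.4   0.84  8.13]
[ 0.4407 -0.2378  0.248 ] [-0.83  0.73  8.38]
[ 0.4406 -0.2378  0.248 ] [-1.33  1.67  8.15]
```

carry_out([
  [0, 0, 0, 0, 0, 2],
  [0, 0, 0, 0, 0, 5],
  [0, 0, 0, 0, 0, 8],
  [0, 0, 0, 0, 0, 8],
])

```text
clock: 14.55
tool_pos: [0.4405, -0.2378, 0.248]
eef_rot: [0.247, 0.969, -0.0, 0.0]
contact_force: [-1.1, 0.4, 8.2]
opening: 0.089
```

```bash
python3 - <<'E'
from h import *
for i in range(4):
    r.snapshot("top");s=r.get_state();print(s["tool_pos"].round(4),s["contact_force"].round(2),s["moment"].round(3))
plan([.4403,-.2376,.2476],42)
E
```

```text
[ 0.4406 -0.2378  0.248 ] [-1.79 -0.32  7.66] [0.128 0.432 0.046]
[ 0.4406 -0.2378  0.248 ] [-0.95  1.07  8.13] [0.102 0.395 0.019]
[ 0.4406 -0.2378  0.248 ] [-2.75  0.34  8.42] [ 0.093  0.418 -0.04 ]
[ 0.4406 -0.2378  0.248 ] [-1.86  0.22  8.37] [ 0.084  0.426 -0.029]
t 14.75 tcp [ 0.4406 -0.2378  0.248 ] jaw 61.45 tilt [ 0.0008 -0.0006] q [ 0.55  0.52 -0.23  1.92  0.17  0.72  1.29] F [-1.9  0.2  8.4] M [ 0.08  0.43 -0.03] op 7.9
delta [0.0003 0.0001 0.0004] [ 0.    0.06 19.45]
```

carry_out([
  [0, 0, 0, 0, 0, 4],
  [0, 0, 0, 0, 0, 8],
  [0, 0, 0, 0, 0, 12],
  [0, 0, 0, 0, 0, 16],
  [0, 0, 0, 0, 0, 19],
  [0, 0, 0, 0, 0, 20.5],
  [0, 0, 0, 0, 0, 20.5],
  [0, 0, 0, 0, 0, 20.5],
])

```text
clock: 15.55
tool_pos: [0.4403, -0.2379, 0.2479]
eef_rot: [0.415, 0.91, -0.0, 0.0]
contact_force: [-1.6, 0.8, 7.8]
opening: 0.088
```

```bash
python3 - <<'E'
from h import *
for i in range(6):
    p=r.snapshot("top");s=r.get_state();print(s["tool_pos"].round(4),s["contact_force"].round(2),s["moment"].round(3))
plan([.4403,-.2376,.2476],42)
cv2.imwrite("pics/turn.png",cv2.resize(p["img"],(800,600)))
p=r.snapshot("scene")
c=proj(p,s["tool_pos"]-[0,0,.03]).astype(int)
cv2.imwrite("pics/turn2.png",cv2.resize(p["img"][c[1]-35:c[1]+35,c[0]-35:c[0]+35],(600,600),interpolation=cv2.INTER_CUBIC))
E
```

```text
[ 0.4403 -0.2379  0.2479] [-2.03  0.23  8.77] [0.039 0.499 0.041]
[ 0.4403 -0.2379  0.2479] [-3.1   0.43  8.51] [ 0.108  0.528 -0.014]
[ 0.4403 -0.2379  0.2479] [-2.37  1.42  8.26] [0.04  0.506 0.005]
[ 0.4403 -0.2379  0.2479] [-2.39 -0.66  8.3 ] [0.026 0.506 0.032]
[ 0.4403 -0.2379  0.2479] [-1.41  0.09  7.64] [0.048 0.539 0.03 ]
[ 0.4403 -0.2379  0.2479] [-2.13  0.1   8.21] [0.08  0.479 0.031]
t 15.85 tcp [ 0.4403 -0.2379  0.2479] jaw 40.94 tilt [ 0.0003 -0.0006] q [ 0.48  0.51 -0.12  1.93  0.09  0.71  1.02] F [-2.1  0.1  8.2] M [0.08 0.48 0.03] op 7.9
delta [0.0003 0.0002 0.0003] [-0.01  0.04 -1.06]
```

View pics/turn2.png

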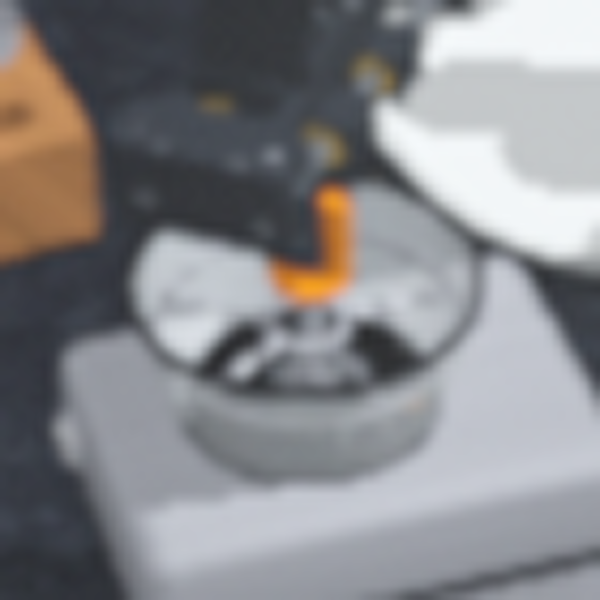

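carry_out([
  [0, 0, -0.001, 0, 0, 0],
  [0, 0, -0.002, 0, 0, 0],
  [0, 0, -0.003, 0, 0, 0],
  [0, 0, -0.004, 0, 0, 0],
  [0, 0, -0.005, 0, 0, 0],
  [0, 0, -0.006, 0, 0, 0],
  [0, 0, -0.006, 0, 0, 0],
])

```text
clock: 16.6
tool_pos: [0.4402, -0.2378, 0.2535]
eef_rot: [0.415, 0.91, -0.0, -0.0]
contact_force: [-0.9, 0.3, 3.9]
opening: 0.09
```

```bash
python3 - <<'E'
from h import *
for i in range(3):
    p=r.snapshot("top");s=r.get_state();print(s["tool_pos"].round(4),s["contact_force"].round(2),s["moment"].round(3))
E
```

```text
[ 0.4402 -0.2378  0.2534] [-1.52 -0.62  4.17] [-0.153  0.354  0.002]
[ 0.4402 -0.2378  0.2533] [-1.29 -0.85  3.59] [-0.091  0.335 -0.029]
[ 0.4402 -0.2378  0.2533] [-0.85 -0.95  4.61] [-0.18   0.376  0.003]
```

carry_out([
  [0, 0, -0.001, 0, 0, 0],
  [0, 0, -0.002, 0, 0, 0],
  [0, 0, -0.003, 0, 0, 0],
  [0, 0, -0.003, 0, 0, 0],
])

```text
clock: 17.15
tool_pos: [0.4405, -0.2374, 0.2562]
eef_rot: [0.415, 0.91, 0.0, 0.0]
contact_force: [0.1, -0.5, -0.6]
opening: 0.088
```

```bash
python3 - <<'E'
from h import *
for i in range(3):
    p=r.snapshot("top");s=r.get_state();print(s["tool_pos"].round(4),s["contact_force"].round(2),s["moment"].round(3))
E
```

```text
[ 0.4405 -0.2374  0.2562] [ 0.26  0.56 -0.2 ] [-0.058  0.035 -0.002]
[ 0.4404 -0.2374  0.2562] [-0.35 -0.7  -0.7 ] [-0.04   0.019  0.001]
[ 0.4404 -0.2375  0.2562] [-0.08 -0.19  0.26] [-0.116 -0.026  0.038]
```

carry_out([
  [0, 0, -0.005, 0, 0, 0],
  [0, 0, -0.015, 0, 0, 0],
  [0, 0, -0.03, 0, 0, 0],
  [0, 0, -0.05, 0, 0, 0],
  [0, 0, -0.07, 0, 0, 0],
  [0, 0, -0.09, 0, 0, 0],
  [0, 0, -0.09, 0, 0, 0],
])

```text
clock: 18.0
tool_pos: [0.442, -0.2383, 0.3495]
eef_rot: [0.415, 0.91, 0.0, 0.003]
contact_force: [1.1, -0.6, -1.6]
opening: 0.091
```

```bash
python3 - <<'E'
from h import *
plan([.4545,.143,.34],41)
E
```

```text
t 18.0 tcp [ 0.442  -0.2383  0.3495] jaw 40.94 tilt [ 0.0061 -0.0026] q [ 0.49  0.39 -0.14  1.77  0.06  0.98  1.05] F [ 1.1 -0.6 -1.6] M [-0.07  0.04  0.01] op 8.0
delta [0.2798 0.2593 0.0086] [ 0.17  0.34 -0.06]
```

carry_out([
  [0.28, 0.259, 0.004, 0, 0, 0],
  [0.28, 0.259, 0.004, 0, 0, 0],
  [0.28, 0.259, 0.004, 0, 0, 0],
  [0.28, 0.259, 0.004, 0, 0, 0],
  [0.28, 0.259, 0.004, 0, 0, 0],
  [0.28, 0.259, 0.004, 0, 0, 0],
  [0.28, 0.259, 0.004, 0, 0, 0],
  [0.28, 0.259, 0.004, 0, 0, 0],
  [0.28, 0.259, 0.004, 0, 0, 0],
  [0.28, 0.259, 0.004, 0, 0, 0],
  [0.28, 0.259, 0.004, 0, 0, 0],
])

```text
clock: 19.1
tool_pos: [0.4523, 0.1418, 0.3421]
eef_rot: [0.416, 0.909, -0.001, -0.0]
contact_force: [0.1, -0.4, -0.6]
opening: 0.088
```

```bash
python3 - <<'E'
from rect import *
plan([.4545,.143,.34],41)
A,p=rect("top",(.440,-.237),.2,.045,600,N=2)
cv2.imwrite("pics/after.png",np.clip((A.astype(float)/255)**.7*255,0,255).astype(np.uint8))
for l in ("well","stand"): print([(np.round(d["xyz"],4).tolist(),round(d["p"],2)) for d in r.spot_point(p,l)[:3]])
p=r.snapshot("scene")
for l in ("well","stand","key"): print([(np.round(d["xyz"],4).tolist(),round(d["p"],2)) for d in r.spot_point(p,l)[:3]])
E
```

```text
t 19.1 tcp [0.4523 0.1418 0.3421] jaw 40.82 tilt [-0.0008 -0.0014] q [-0.24  0.36 -0.23  1.85  0.1   0.94  0.19] F [ 0.1 -0.4 -0.6] M [-0.08 -0.    0.  ] op 7.7
delta [-0.0005  0.0025  0.0021] [-0.09  0.03 -0.18]
[([0.4517, 0.1482, 0.0667], 0.59), ([0.4387, -0.2373, 0.1895], 0.35)]
[([0.4527, 0.144, 0.004], 0.73)]
[([0.4548, 0.1451, 0.0628], 0.63)]
[([0.4558, 0.1455, -0.0019], 0.8)]
[([0.4372, -0.2344, 0.1996], 0.62), ([0.4558, 0.1404, 0.2677], 0.59)]
```

View pics/after.png

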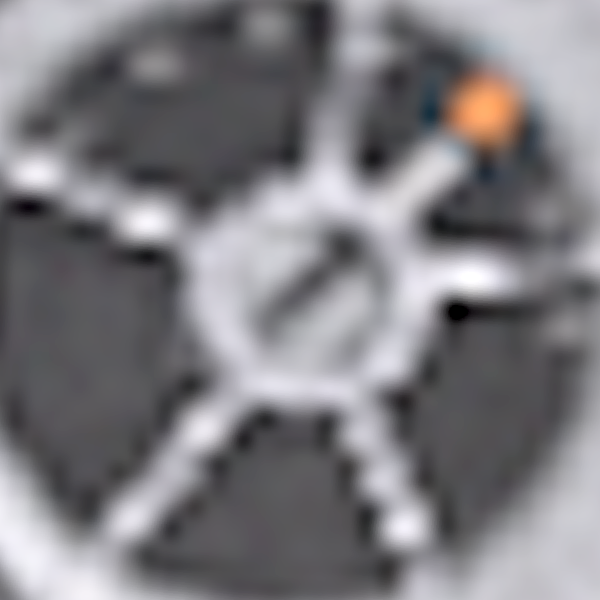

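```bash
python3 - <<'E'
from h import *
out=[]
for n in ("scene","top"):
    p=r.snapshot(n);C=np.array([.4540,.1465,.066]);c=proj(p,C).astype(int);k=400/36
    im=cv2.resize(p["img"][c[1]-18:c[1]+18,c[0]-18:c[0]+18],(400,400),interpolation=cv2.INTER_CUBIC)
    for a in np.linspace(0,6.28,17):
        u=(proj(p,C+.013*np.array([np.cos(a),np.sin(a),0]))-c+18+.5)*k-.5;cv2.circle(im,tuple(np.int32(u)),2,(255,0,255),-1)
    out.append(im)
cv2.imwrite("pics/well.png",np.hstack(out))
plan([.4540,.1465,.16],41)
E
```

```text
t 19.6 tcp [0.4525 0.1434 0.3425] jaw 40.94 tilt [0.0001 0.0001] q [-0.24  0.36 -0.24  1.85  0.1   0.94  0.19] F [ 0.6 -0.1 -0.6] M [-0.03 -0.01 -0.03] op 7.3
delta [0.0013 0.0031 0.1825] [ 0.01 -0.   -0.06]
```

View pics/well.png

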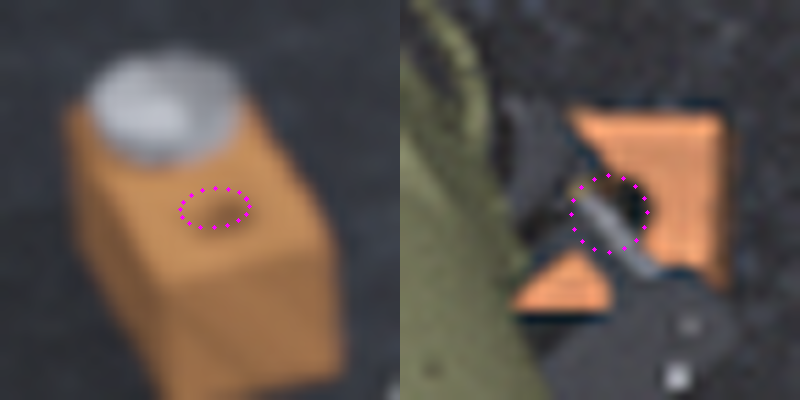

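```bash
python3 - <<'E'
from h import *
plan([.4545,.1452,.152],41)
E
```

```text
t 19.6 tcp [0.4525 0.1434 0.3425] jaw 40.94 tilt [0.0001 0.0001] q [-0.24  0.36 -0.24  1.85  0.1   0.94  0.19] F [ 0.6 -0.1 -0.6] M [-0.03 -0.01 -0.03] op 7.3
delta [-0.      0.0027  0.1905] [ 0.01 -0.   -0.06]
```

carry_out([
  [0, 0.0027, 0.04, 0, 0, 0],
  [0, 0.0027, 0.08, 0, 0, 0],
  [0, 0.0027, 0.12, 0, 0, 0],
  [0, 0.0027, 0.16, 0, 0, 0],
  [0, 0.0027, 0.19, 0, 0, 0],
  [0, 0.0027, 0.19, 0, 0, 0],
  [0, 0.0027, 0.19, 0, 0, 0],
  [0, 0.0027, 0.19, 0, 0, 0],
])

```text
clock: 20.4
tool_pos: [0.4556, 0.1459, 0.1539]
eef_rot: [0.415, 0.91, 0.001, 0.001]
contact_force: [0.6, -0.2, -0.4]
opening: 0.088
```

```bash
python3 - <<'E'
from h import *
plan([.4545,.1452,.152],41)
out=[]
for n in ("scene","top"):
    p=r.snapshot(n);C=np.array([.4545,.1452,.066]);c=proj(p,C).astype(int);k=400/36
    im=cv2.resize(p["img"][c[1]-22:c[1]+14,c[0]-18:c[0]+18],(400,400),interpolation=cv2.INTER_CUBIC)
    for a in np.linspace(0,6.28,17):
        u=(proj(p,C+.013*np.array([np.cos(a),np.sin(a),0]))-c+[18.5,22.5])*k-.5;cv2.circle(im,tuple(np.int32(u)),2,(255,0,255),-1)
    out.append(im)
cv2.imwrite("pics/well2.png",np.hstack(out))
E
```

```text
t 20.4 tcp [0.4556 0.1459 0.1539] jaw 40.94 tilt [0.0029 0.0013] q [-0.31  0.65 -0.15  2.09  0.23  0.42  0.08] F [ 0.6 -0.2 -0.4] M [-0.    0.02  0.01] op 7.7
delta [ 0.0002 -0.0013  0.0019] [ 0.17  0.05 -0.06]
```

View pics/well2.png

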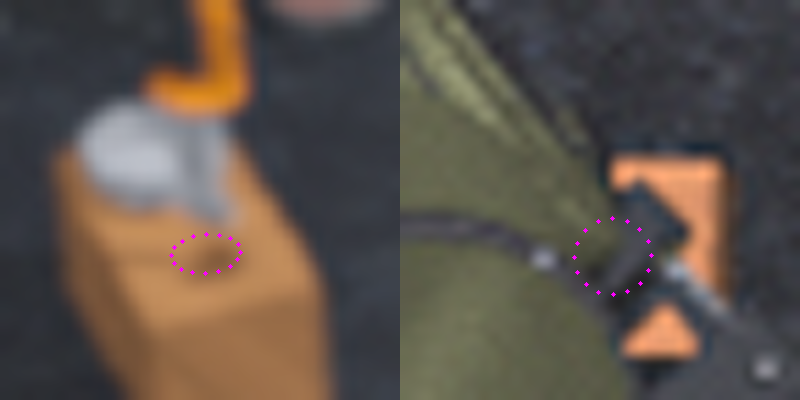

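carry_out([
  [-0.0005, -0.0005, 0.004, 0, 0, 0],
  [-0.0005, -0.0005, 0.008, 0, 0, 0],
  [-0.0005, -0.0005, 0.012, 0, 0, 0],
  [-0.0005, -0.0005, 0.014, 0, 0, 0],
  [-0.0005, -0.0005, 0.016, 0, 0, 0],
  [-0.0005, -0.0005, 0.016, 0, 0, 0],
])

```text
clock: 21.1
tool_pos: [0.4542, 0.1446, 0.1361]
eef_rot: [0.415, 0.91, -0.0, -0.0]
contact_force: [0.3, -0.2, 0.0]
opening: 0.086
```

```bash
python3 - <<'E'
from h import *
plan([.4545,.1445,.08],41)
E
```

```text
t 21.1 tcp [0.4542 0.1446 0.1361] jaw 40.96 tilt [-0.0006 -0.0002] q [-0.32  0.68 -0.14  2.1   0.24  0.38  0.07] F [ 0.3 -0.2  0. ] M [-0.01  0.02 -0.  ] op 7.6
delta [-0.0003  0.0002  0.0561] [-0.03 -0.01 -0.04]
```

carry_out([
  [0, 0, 0.004, 0, 0, 0],
  [0, 0, 0.008, 0, 0, 0],
  [0, 0, 0.012, 0, 0, 0],
  [0, 0, 0.012, 0, 0, 0],
])

```text
clock: 21.5
tool_pos: [0.4541, 0.1446, 0.1238]
eef_rot: [0.415, 0.91, -0.0, -0.0]
contact_force: [-0.0, 0.5, -0.8]
opening: 0.087
```

carry_out([
  [0, 0, 0.01, 0, 0, 0],
  [0, 0, 0.02, 0, 0, 0],
  [0, 0, 0.03, 0, 0, 0],
  [0, 0, 0.038, 0, 0, 0],
  [0, 0, 0.041, 0, 0, 0],
  [0, 0, 0.041, 0, 0, 0],
  [0, 0, 0.041, 0, 0, 0],
])

```text
clock: 22.2
tool_pos: [0.4545, 0.1447, 0.0835]
eef_rot: [0.415, 0.91, 0.0, 0.0]
contact_force: [0.1, -0.6, -0.8]
opening: 0.083
```

```bash
python3 - <<'E'
from h import *
plan([.4545,.1445,.078],41)
E
```

```text
t 22.2 tcp [0.4545 0.1447 0.0835] jaw 40.95 tilt [0.0001 0.0001] q [-0.35  0.78 -0.09  2.13  0.26  0.24  0.04] F [ 0.1 -0.6 -0.8] M [-0.11  0.    0.04] op 7.3
delta [-0.0001 -0.0001  0.0055] [ 0.01  0.   -0.05]
```

carry_out([
  [0, 0, 0.002, 0, 0, 0],
  [0, 0, 0.004, 0, 0, 0],
  [0, 0, 0.005, 0, 0, 0],
  [0, 0, 0.005, 0, 0, 0],
])

```text
clock: 22.6
tool_pos: [0.4544, 0.1446, 0.0783]
eef_rot: [0.415, 0.91, -0.0, -0.0]
contact_force: [-0.8, 0.2, -0.3]
opening: 0.087
```

```bash
python3 - <<'E'
from h import *
plan([.4545,.1445,.078],41)
E
```

```text
t 22.6 tcp [0.4544 0.1446 0.0783] jaw 40.95 tilt [-0.0001  0.    ] q [-0.35  0.79 -0.08  2.13  0.27  0.23  0.04] F [-0.8  0.2 -0.3] M [-0.05 -0.03  0.03] op 7.7
delta [-0.0002  0.      0.0003] [-0.   -0.   -0.05]
```

carry_out([
  [0, 0, 0.0007, 0, 0, 0],
  [0, 0, 0.0007, 0, 0, 0],
  [0, 0, 0.0007, 0, 0, 0],
])

```text
clock: 22.9
tool_pos: [0.4544, 0.1446, 0.0781]
eef_rot: [0.415, 0.91, 0.0, 0.0]
contact_force: [-0.2, -0.2, 5.4]
opening: 0.089
```

Collar is seated. Release to about 26 mm.

carry_out([
  [0, 0, -0.0005, 0, 0, 0],
  [0, 0, -0.0005, 0, 0, 0],
  [0, 0, -0.0005, 0, 0, 0],
  [0, 0, -0.0005, 0, 0, 0],
  [0, 0, -0.0005, 0, 0, 0],
  [0, 0, -0.0005, 0, 0, 0],
], fingers=185)

```text
clock: 23.5
tool_pos: [0.4544, 0.1447, 0.0782]
eef_rot: [0.415, 0.91, 0.0, -0.0]
contact_force: [-0.7, -0.2, 0.2]
opening: 0.275
```

```bash
python3 - <<'E'
from h import *
plan([.4545,.1445,.078],41)
E
```

```text
t 23.5 tcp [0.4544 0.1447 0.0782] jaw 40.95 tilt [-0.      0.0001] q [-0.35  0.79 -0.08  2.13  0.27  0.22  0.04] F [-0.7 -0.2  0.2] M [-0.06 -0.02 -0.02] op 24.2
delta [-0.0002 -0.      0.0002] [-0.   -0.   -0.05]
```

carry_out([
  [0, 0, -0.01, 0, 0, 0],
  [0, 0, -0.03, 0, 0, 0],
  [0, 0, -0.06, 0, 0, 0],
  [0, 0, -0.1, 0, 0, 0],
  [0, 0, -0.14, 0, 0, 0],
  [0, 0, -0.18, 0, 0, 0],
  [0, 0, -0.2, 0, 0, 0],
  [0, 0, -0.2, 0, 0, 0],
])

```text
clock: 24.3
tool_pos: [0.4559, 0.1452, 0.2817]
eef_rot: [0.415, 0.91, 0.003, 0.003]
contact_force: [-0.9, 0.8, -0.0]
opening: 0.273
```

```bash
python3 - <<'E'
from h import *
plan([.3,.4,.278],68)
E
```

```text
t 24.3 tcp [0.4559 0.1452 0.2817] jaw 40.93 tilt [0.0067 0.0025] q [-0.24  0.44 -0.24  1.94  0.15  0.77  0.15] F [-0.9  0.8 -0. ] M [0.01 0.02 0.03] op 24.0
delta [0.2946 0.0491 0.0033] [  0.34   0.23 -27.07]
```

Move aside to clear the view.

carry_out([
  [0.295, 0.049, 0, 0, 0, -27],
  [0.295, 0.049, 0, 0, 0, -27],
  [0.295, 0.049, 0, 0, 0, -27],
  [0.295, 0.049, 0, 0, 0, -27],
  [0.295, 0.049, 0, 0, 0, -27],
  [0.295, 0.049, 0, 0, 0, -27],
  [0.295, 0.049, 0, 0, 0, -27],
  [0.295, 0.049, 0, 0, 0, -27],
  [0.295, 0.049, 0, 0, 0, -27],
])

```text
clock: 25.2
tool_pos: [0.2987, 0.3978, 0.2776]
eef_rot: [0.192, 0.981, -0.001, 0.0]
contact_force: [-0.1, 0.4, 0.6]
opening: 0.275
```

```bash
python3 - <<'E'
from rect import *
A,_=rect("top",(.44,-.237),.2,.045,400,N=1);B,_=rect("top",(.4545,.147),.1,.07,400,N=1)
cv2.imwrite("pics/fin.png",np.hstack([A,B]))
p=r.snapshot("scene");cv2.imwrite("pics/fin2.png",cv2.resize(p["img"],(800,600)))
print([(np.round(d["xyz"],4).tolist(),round(d["p"],2)) for d in r.spot_point(p,"key")[:3]])
plan([.3,.4,.278],68)
E
```

```text
[([0.4561, 0.1411, 0.0054], 0.53)]
t 25.4 tcp [0.2991 0.3982 0.2781] jaw 67.8 tilt [ 0.0002 -0.0008] q [-0.78  0.49 -0.37  1.88  0.23  0.82 -0.09] F [ 0.1 -0.2  0.6] M [-0.04 -0.02 -0.05] op 23.9
delta [-0.0002  0.002   0.0001] [-0.04  0.03 -0.2 ]
```

View pics/fin.png

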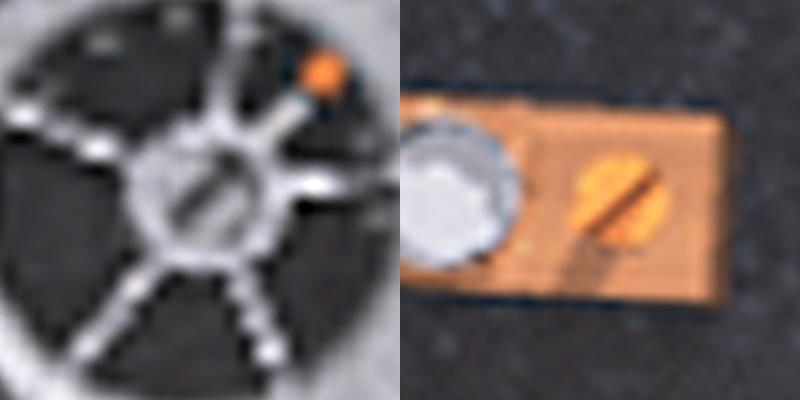

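View pics/fin2.png

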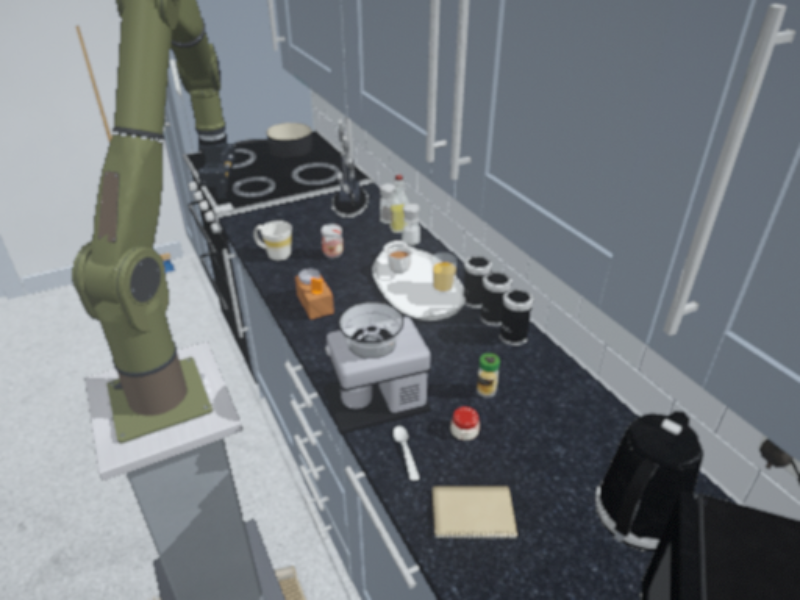

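```bash
python3 -c "
from plant import r
print(r.finish_job())"
```

```text
the job is handed in; nothing more can be done
None
```

The grinder is set coarser: the white pointer now stands at the orange dot, and the key is back in its well. I handed the job in at about 25 s.

- **Turning the knob:** I lowered the key through the guard eye without touching it. The tip met the slot floor about 8.5 mm below where it lay when new. I pushed the knob about 6.4 mm down, at roughly 9 N by the wrist force. It turned 28.5° at the key, slot play included, and showed no noticeable resisting torque.
- **Letting it lock:** On easing off, the force fell from about 9 N to 5 N and then to zero. That matches the knob springing back to its full height. I did not turn it afterwards to test the lock. The largest force I read, about 9 N, is well below the 20 N limit.
- **Putting the key back:** The collar rested on the stand at about 5 N, and I released the key and moved the arm away.

**Last checks:** The final pictures show the pointer and slot in line with the orange dot and the key upright in its well. The mug, jars, spoon, notepad and dosing cup look undisturbed. The start notch, 1.309, was partly hidden under a guard spoke, so I inferred it from the slot's direction. The cameras disagreed by 2–4 mm on where the well is, but the key went in without touching the sides.

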